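Slide the gauge block along the rail into the corner pocket

ROBOT

A 6-joint arm with a two-finger parallel gripper is mounted at the origin on a cart in front of the work surface, level with it; the furniture and walls round the work are solid. World frame = base frame: x ahead of the robot, y to its left, z up, the work surface at z = 0. Lengths are in m, angles in degrees, forces in N, time in s.
With the tool pointing down it reaches from about 0.3 to 0.85 m from the base axis. Payload 4.2 kg.
Tool frame: the origin (TCP) lies midway between the tips of the shut fingers; the grasp point (between the pads) lies arm.hold_point_z behind it (arm.hold_point_z is the distance from the TCP to the grasp point, in m); z points along the fingers, y is the line along which they close (so a half turn about z gives the same grasp; the last joint's range is limited). The gripper opens to 91 mm and grips with 3 to 60 N. Pads are 32 mm wide; open, the fingers measure 118 mm over their backs; the gripper's body (76 mm by 178 mm) begins 60 mm behind the grasp point.
Start: joints at [-77.922, 18.312, 89.639, -0, 72.044, -1.146], TCP at [0.132, -0.56, 0.214] pointing down, gripper open.
Joint ranges: [-177.97, 177.97], [-48.28, 115.42], [12.27, 149.76], [-77.06, 257.06], [2.81, 150.46], [-146.56, 146.56]. Speed limits (degrees/s): [147.25, 147.25, 180, 180, 180, 180].

INTERFACE

Orientations are given as [roll, pitch, yaw] about the fixed x, y, z axes, in that order (R = Rz(yaw) Ry(pitch) Rx(roll)).
In Python, from workcell import arm, optics gives the robot as it stands.
- The arm moves only by the tool step_arm, never from a script. Its argument "steps" is a list of rows, each a list of 5 numbers: the shift along the tool's x, y, z in m, then the turn about the tool's z in rad, then the finger opening in m, from 0 to 0.0912. In form: [[dx, dy, dz, spin, grip], ...]. A call has 1 to 20 rows; each row shifts and turns the commanded pose from where the row before left it, along the tool's axes as they then stand; what a row does not reach is not made up. A row lasts 1/8 s, in which the tool goes at most 62.5 mm and 10.7 degrees, less where a joint would pass 70% of its speed; a pose out of reach is approached as far as the arm can. A call with a gripper value outside its range is refused whole. The fingers move at their own pace and stop on an object; "squeeze" is the grip in N (left out, the last holds). Time passes only in rows, so rows that do not move let the fingers close. It gives the time, the measured TCP pose, the force, the opening and the grip force at its end, in the units of the state.
- arm.read_state(): the state, without advancing time (a new reading comes with each control period).
- optics.camera(name): name is "side" or "top"; returns a dict with "img" (480x640x3 uint8, red, green, blue), "fovy" (degrees; the focal length in pixels is half the picture's height over the tangent of half this angle, whatever the lens; pixels are square), "cx", "cy" (the principal point, pixels), "camera_from_world" (4x4, takes a point from world to camera coordinates). Camera axes: x right, y down, z forward; pixel columns grow to the right and rows downward; lengths in m; the calibration is good to about 2 mm. A picture is of the moment at which its call begins. There is no depth.
- arm.finish_job(): hands the job in; it is judged then, once.
The state is a dict: "time_s": time; "joint_pos": joint angles; "qd": joint speeds; "tau": joint torques, N m; "eef_pos": TCP position; "tool_rot": TCP orientation; "force": force on the tool from outside, world axes, zero at the start; "torque": the same for the moment, N m; "width": opening from 0.0 (shut) to 1.0 (fully open); "grasp_force": force on a finger pad.
Only numpy, scipy, OpenCV 4.12 (cv2) and the standard library are available. Lean on these libraries where they do the work, as an engineer would, in place of code of your own. Each camera call takes 0.05 s, during which the arm holds its last target. There are 200 camera calls.

TASK

With the fingertips, push the steel gauge block straight across the blue setting fixture until it lies square and flush against the long back rail, well before it comes near the pocket. Then push it along the rail, keeping it against the rail all the way, until it sits fully home in the corner pocket against the end stop. Only push it, never lift or tip it, leave the other things alone, and finish with the hand clear.

Things in the scene. Friction and masses are not known exactly. Their poses are not given: they have to be found in the camera images.
- gauge_block: Loose steel gauge block, about 0.24 kg: flat-sided, 30 mm (own x) by 45 mm (own y) by 22 mm high, with an upright 12 mm pin rising from its top to 40 mm, 12 mm off centre towards own -y. Origin: centre of the underside. Starts flat on the plate, some 20 to 50 mm clear of the rail, turned up to 0.45 rad from it, pin end towards the pocket.
- setting_fixture: Fixed blue plate 120 mm (own x) by 240 mm (own y), 8 mm thick, flat on the bench; place and turn vary. Origin: centre of the underside. It carries a steel rail along own y at the far (+x) side, an end stop at the -y (right) end, and a short lip. These form the corner pocket, 34 mm wide and 25 mm deep, open above and towards +y; a seated block sticks out of it by 20 mm.
- rail_face (a point): Upper edge, at mid length, of the back rail's inner face, which looks to the fixture's -x; own (46, 12.5, 20) mm in the fixture. The rail is 12 mm wide, rises 12 mm above the plate and runs straight along own y from -95 to +120 mm.
- stop_face (a point): Upper edge of the end stop's inner face, which looks to the fixture's +y; own (27, -95, 20) mm in the fixture. The stop is 16 mm thick, rises 12 mm above the plate and meets the rail at a right angle.
- lip_end (a point): Where the lip's inner face ends, upper edge; own (12, -70, 16) mm in the fixture. The lip, 12 mm wide and 8 mm high above the plate, runs from the stop to here parallel to the rail, with a flared lead-in 12 mm further towards +y that bends away from the rail.
- pocket_seat (a point): Point on the plate's upper surface where the origin of the gauge block comes to rest when it lies fully home: own (31, -72.5, 8) mm in the fixture. Axes as the fixture's: x square to the rail, +x towards it; y along the rail, the stop at -y.
- bush_bronze: Bronze bush, 27 mm across and 18 mm high, standing loose on the near right part of the fixture plate, outside the lip; not part of the job. Origin: centre of the underside.
- driver_red: Screwdriver with red handle, 210 mm long (own y), 31 mm thick, lying loose on the bench to the right of the fixture; not part of the job. Origin: under its centre.
- tape_roll: Yellow roll of tape, 63 mm across, 19 mm high, lying loose on the bench to the left of the fixture; not part of the job. Origin: centre of the underside.
There are look-alikes about, which are no part of the job. There is more than one size of the gauge_block; the job needs the middle-sized.

How it is judged:
By the outcome, as a careful person would: the job done as asked, in the order asked, and still so for the second after the job is handed in, with the robot touching nothing.
It also fails if it takes over 48 s, if anything falls off the work surface, if the arm or the gripper's body presses on something with over 40 N, if the wrist force passes 120 N, or if a joint passes its speed limit or range.

## Working session

There is one attempt and no reset: what is moved stays moved. The work goes in short steps, Python scripts to look and compute and a tool call to move; the robot and the scene stay as the last step left them, time stands still between calls to the robot, and variables do not carry over. Pictures are saved under pics/ and viewed, at most 10 in all, crops included, and the job is handed in when it is done.

Besides the shell and the picture viewer there is one more tool, called after "Call:" as name([rows], argument=value, ...), one row to a line, values as JSON. step_arm: Moves the arm, as the interface text tells. Its arguments: {"type":"object","properties":{"steps":{"type":"array","items":{"type":"array","items":{"type":"number"}}},"squeeze":{"type":"number"}},"required":["steps"]}

```bash
mkdir -p pics
cat > h.py <<'E'
import numpy as np, cv2
from workcell import arm, optics
def cam(n):
    c=optics.camera(n); c['f']=240/np.tan(np.radians(c['fovy']/2)); return c
def ray(c,px,z):
    T=np.linalg.inv(c['camera_from_world']); d=T[:3,:3]@np.array([(px[0]-c['cx'])/c['f'],(px[1]-c['cy'])/c['f'],1])
    o=T[:3,3]; return o+d*(z-o[2])/d[2]
def proj(c,p):
    q=c['camera_from_world']@np.append(p,1); return np.array([c['cx'],c['cy']])+c['f']*q[:2]/q[2]
def save(c,name,crop=None,s=1):
    im=c['img'][:,:,::-1]
    if crop: x0,y0,x1,y1=crop; im=im[y0:y1,x0:x1]
    cv2.imwrite('pics/'+name,cv2.resize(im,None,fx=s,fy=s,interpolation=cv2.INTER_CUBIC))
E
python3 - <<'E'
from h import *
for n in('top','side'):
    c=cam(n); save(c,n+'0.png'); T=np.linalg.inv(c['camera_from_world']); print(n,c['f'],c['cx'],c['cy'],T.round(3).tolist())
s=arm.read_state(); print(s, arm.hold_point_z)
E
```

```text
top 597.1639306313626 320.6312295516435 240.88721166105486 [[0.002, -0.992, 0.127, 0.334], [-1.0, -0.002, -0.001, 0.211], [0.001, -0.127, -0.992, 1.306], [0.0, 0.0, 0.0, 1.0]]
side 586.1600959662926 314.593829656941 243.82962590764868 [[-0.973, -0.109, 0.202, 0.225], [-0.228, 0.553, -0.802, 1.201], [-0.024, -0.826, -0.563, 0.755], [0.0, 0.0, 0.0, 1.0]]
{'time_s': 0.1, 'joint_pos': array([-7.79222370e+01,  1.83471327e+01,  8.96991650e+01, -5.09166146e-04,
        7.20428656e+01, -1.14496233e+00]), 'qd': array([-0.02248227, -0.01936739, -0.12960239, -0.08412527,  0.05649948,
        0.08775663]), 'tau': array([ 1.33636581e-04, -4.13333666e+01, -2.32510132e+01,  7.28654210e-02,
        4.22020792e-02, -5.55460599e-05]), 'eef_pos': array([ 0.131438  , -0.55931908,  0.21321452]), 'tool_rot': array([-1.79910845e+02, -1.29764061e-03,  1.32228816e+01]), 'force': array([-0.79538213,  0.133696  ,  1.00533979]), 'torque': array([ 0.00033624, -0.03397272,  0.06702845]), 'grasp_force': 0.0, 'width': 0.995825999330133} 0.0188
```

View pics/top0.png

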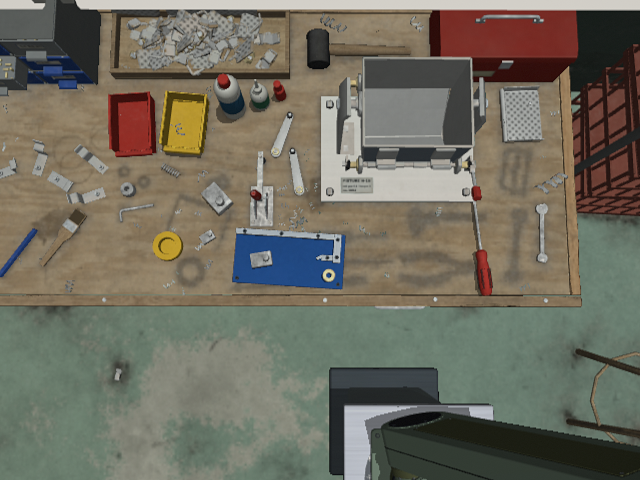

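View pics/side0.png

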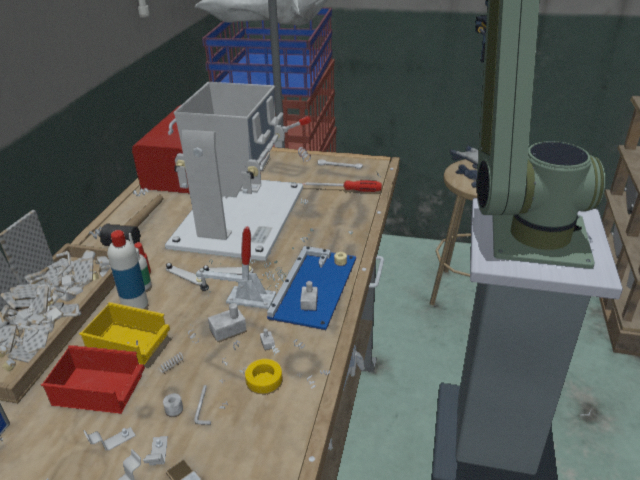

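Top view: the blue fixture has corners near (233,280), (237,230), (346,235) and (342,289), with the rail along its upper edge and the pocket at its right end. There are three gauge-block candidates: large at (217,197), small at (206,238), and middle-sized on the plate at (261,259). The one on the plate fits by size and place. I'll confirm it in a crop.

Run:
```python
from h import *
c=cam('top'); save(c,'crop1.png',(190,180,350,300),5); np.save('top.npy',c['img'])
hsv=cv2.cvtColor(c['img'],cv2.COLOR_RGB2HSV)
m=cv2.inRange(hsv,(100,120,60),(125,255,255)); m[:220]=0;m[:, :225]=0;m[300:]=0;m[:,360:]=0
cs,_=cv2.findContours(m,cv2.RETR_EXTERNAL,cv2.CHAIN_APPROX_NONE); k=max(cs,key=cv2.contourArea)
r=cv2.minAreaRect(k); print(r, cv2.approxPolyDP(k,4,True)[:,0].tolist())
for p in cv2.boxPoints(r): print(p, ray(c,p,.008).round(4))
# block: non-blue hole inside
h=cv2.bitwise_not(m)
n,l,st,ce=cv2.connectedComponentsWithStats(h)
for i in range(n):
    if 30<st[i,4]<1500: print(i,st[i],ce[i], cv2.minAreaRect(np.argwhere(l==i)[:,::-1].astype(np.float32)))
```

```text
((288.590576171875, 258.5054931640625), (109.5867919921875, 53.628868103027344), 3.4682295322418213) [[237, 234], [233, 281], [341, 288], [344, 235], [338, 264], [315, 258], [332, 254], [332, 240]]
[232.2754 281.9561] [0.4109 0.4009 0.008 ]
[235.51967 228.42545] [0.5285 0.3962 0.008 ]
[344.90576 235.0549 ] [0.5142 0.1559 0.008 ]
[341.6615  288.58554] [0.397  0.1633 0.008 ]
2 [250 250  23  18 333] [260.95195195 258.94594595] ((260.9053955078125, 258.93243408203125), (15.289104461669922, 21.86506462097168), 80.53767395019531)
3 [322 268  14  14 130] [328.32307692 274.93076923] ((328.3000183105469, 275.1000061035156), (12.649109840393066, 13.28156566619873), 18.434947967529297)
```

View pics/crop1.png

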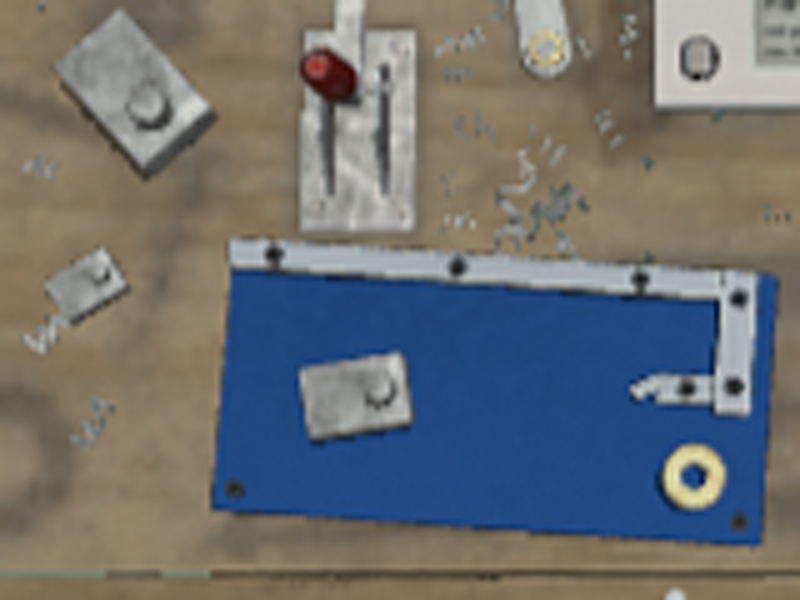

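The crop confirms three pinned blocks. The middle-sized one, on the plate at image (261,259), has its pin towards the pocket and is turned about 13° from the rail. Next I'll work out the poses in world coordinates.

```bash
cat >> h.py <<'E'
def blue(c):
    return cv2.inRange(cv2.cvtColor(c['img'],cv2.COLOR_RGB2HSV),(100,120,60),(125,255,255))
E
python3 - <<'E'
from h import *
c=cam('top'); m=blue(c)
def fit(pts,z):
    P=np.array([ray(c,p,z)[:2] for p in pts]); v=cv2.fitLine(P.astype(np.float32),cv2.DIST_HUBER,0,1e-4,1e-4).ravel(); return v
rail=[(u,225+np.argmax(m[225:262,u]>0)-.5) for u in range(242,328,2)]
near=[(u,299-np.argmax(m[299:265:-1,u]>0)+.5) for u in range(238,338,2)]
for n,p,z in(('rail',rail,.008),('near',near,.008)):
    v=fit(p,z); v=v if v[1]>0 else np.r_[-v[:2],v[2:]]
    print(n,'yaw',np.degrees(np.arctan2(-v[0],v[1])),v[2:])
stop=[(300+np.argmax(m[r,300:340]==0)-.5,r) for r in range(242,252)]
print('stop',np.mean([ray(c,p,.008)[:2] for p in stop],0))
b=np.argwhere(m[246:273,246:278]==0)[:,::-1]+[246,246]
r=cv2.minAreaRect(b.astype(np.float32)); P=np.array([ray(c,p,.026) for p in cv2.boxPoints(r)])
print('block',P.mean(0),P[:,:2].round(4).tolist(), ray(c,b.mean(0),.024))
s=cam('side')
# clamp handle: two-view
def tri(p,q):
    A=[];B=[]
    for k,x in((c,p),(s,q)):
        a=ray(k,x,0);d=ray(k,x,.1)-a;d/=np.linalg.norm(d);M=np.eye(3)-np.outer(d,d);A.append(M);B.append(M@a)
    return np.linalg.lstsq(np.vstack(A),np.hstack(B),rcond=None)[0]
print('handle',tri((254.5,193.5),(247,229)), 'bush',ray(c,(328.3,274.9),.02))
E
```

```text
rail yaw -3.794024 [0.5102665  0.28952545]
near yaw -3.6052785 [0.40422067 0.28201914]
stop [0.48887962 0.18225218]
block [0.4595354  0.33767471 0.026     ] [[0.4719, 0.3638], [0.4798, 0.3174], [0.4471, 0.3116], [0.4393, 0.3579]] [0.4596739  0.33777708 0.024     ]
handle [0.57256175 0.33780127 0.16624865] bush [0.42577042 0.19249668 0.02      ]
```

Call:
step_arm([
  [0.056,-0.02,0,0,0.01],
  [0.056,-0.02,0,0,0.01],
  [0.056,-0.02,0,0,0.01],
  [0.056,-0.02,0,0,0.01],
  [0.056,-0.02,0,0,0.01],
  [0.0145,-0.055,0,0,0.01],
  [0.0145,-0.055,0,0,0.01],
  [0.0145,-0.055,0,0,0.01],
  [0.0145,-0.055,0,0,0.01],
  [0.0145,-0.055,0,0,0.01],
  [0.0145,-0.055,0,0,0.01],
  [0.0145,-0.055,0,0,0.01],
  [0.0145,-0.055,0,0,0.01],
  [0.0145,-0.055,0,0,0.01],
  [0.0145,-0.055,0,0,0.01],
  [0.0145,-0.055,0,0,0.01],
  [0.0145,-0.055,0,0,0.01],
  [0.0145,-0.055,0,0,0.01],
])

```text
time_s: 2.5
eef_pos: [0.4009, 0.3427, 0.2139]
tool_rot: [180.0, -0.0, 13.3]
force: [0.3, -0.6, 0.3]
width: 0.109
grasp_force: 0.0
```

Call:
step_arm([
  [0,0,0,-0.178,0.01],
  [0,0,0,-0.178,0.01],
  [0,0,0,-0.178,0.01],
  [0,0,0,-0.178,0.01],
  [0,0,0,-0.178,0.01],
  [0,0,0,-0.178,0.01],
  [0,0,0,-0.178,0.01],
  [0,0,0,-0.178,0.01],
  [0,0,0,-0.178,0.01],
  [0,0,0,-0.178,0.01],
  [0,0,0,-0.178,0.01],
  [0,0,0,-0.178,0.01],
  [0,0,0,-0.178,0.01],
  [0,0,0,-0.178,0.01],
  [0,0,0,-0.178,0.01],
  [0,0,0,-0.178,0.01],
  [0,0,0,0,0.01],
])

```text
time_s: 4.62
eef_pos: [0.4011, 0.3408, 0.2138]
tool_rot: [-180.0, -0.0, 176.3]
force: [-0.2, -0.7, -0.7]
width: 0.107
grasp_force: 0.0
```

Call:
step_arm([
  [-0.002,0,0.04,0,0.01],
  [-0.002,0,0.04,0,0.01],
  [-0.002,0,0.04,0,0.01],
  [-0.002,0,0.03,0,0.01],
  [-0.001,0,0.02,0,0.01],
  [0,0,0.015,0,0.01],
  [0,0,0.01,0,0.01],
  [0,0,0.005,0,0.01],
])

```text
time_s: 5.62
eef_pos: [0.4102, 0.3403, 0.0137]
tool_rot: [-180.0, 0.0, 176.4]
force: [-0.0, -0.7, 0.5]
width: 0.109
grasp_force: 0.0
```

Run:
```python
from h import *
c=cam('side'); save(c,'s1.png',(200,180,400,330),4)
```

```text
(no output)
```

View pics/s1.png

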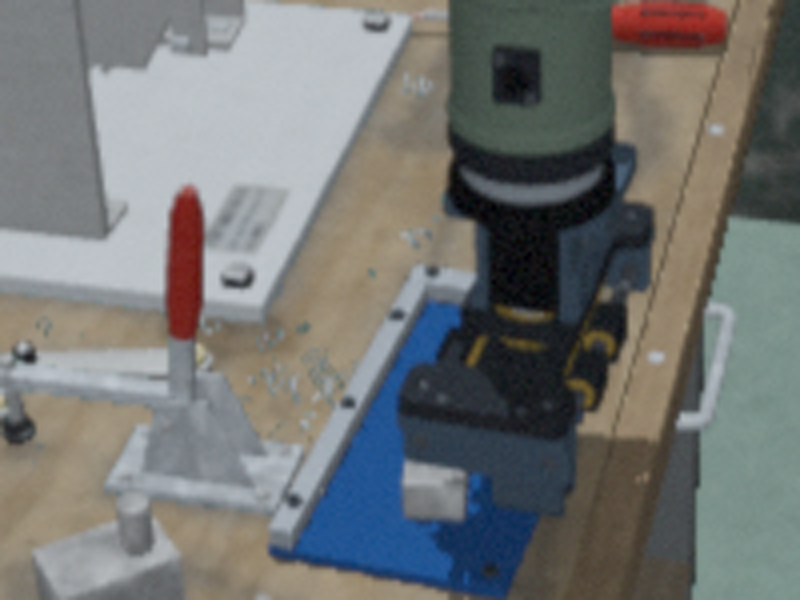

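The fingers are down on the near side of the block (side crop, block at (435,490)), with a clear gap. The body stays well above the pin. I'll push across.

Call:
step_arm([
  [-0.005,0,0,0,0.01],
  [-0.005,0,0,0,0.01],
  [-0.004,0,0,0,0.01],
  [-0.004,0,0,0,0.01],
  [-0.004,0,0,0,0.01],
  [-0.004,0,0,0,0.01],
  [-0.004,0,0,0,0.01],
  [-0.004,0,0,0,0.01],
  [-0.004,0,0,0,0.01],
  [-0.004,0,0,0,0.01],
  [-0.004,0,0,0,0.01],
  [-0.004,0,0,0,0.01],
  [0,0,0,0,0.01],
])

```text
time_s: 7.3
eef_pos: [0.4609, 0.3372, 0.0139]
tool_rot: [180.0, 0.1, 176.4]
force: [-1.0, 1.0, 0.2]
width: 0.109
grasp_force: 0.0
```

Run:
```python
from h import *
c=cam('side'); save(c,'s2.png',(240,220,380,325),5)
```

```text
(no output)
```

View pics/s2.png

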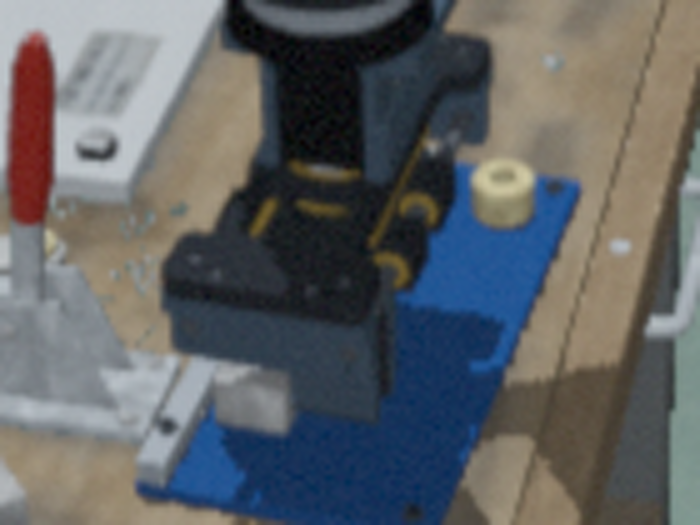

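The block is against the fingers with a few mm of gap left to the rail (its bottom near (255,425)). I'll close that gently.

Call:
step_arm([
  [-0.001,0,0,0,0.01],
  [-0.001,0,0,0,0.01],
  [-0.001,0,0,0,0.01],
  [-0.001,0,0,0,0.01],
  [-0.001,0,0,0,0.01],
  [0,0,0,0,0.01],
])

```text
time_s: 8.1
eef_pos: [0.4652, 0.3367, 0.0139]
tool_rot: [-180.0, 0.0, 176.4]
force: [-2.0, 0.3, 0.5]
width: 0.107
grasp_force: 0.6
```

Call:
step_arm([
  [-0.0005,0,0,0,0.01],
  [-0.0005,0,0,0,0.01],
  [0,0,0,0,0.01],
])

```text
time_s: 8.48
eef_pos: [0.4659, 0.3367, 0.0139]
tool_rot: [-180.0, -0.0, 176.4]
force: [-3.1, 0.1, 1.9]
width: 0.11
grasp_force: 1.3
```

Call:
step_arm([
  [-0.0005,0,0,0,0.01],
  [-0.0005,0,0,0,0.01],
  [0,0,0,0,0.01],
])

```text
time_s: 8.85
eef_pos: [0.4659, 0.3367, 0.0139]
tool_rot: [-180.0, -0.1, 176.4]
force: [-5.9, 2.2, 3.2]
width: 0.108
grasp_force: 2.9
```

Call:
step_arm([
  [-0.0005,0,0,0,0.01],
  [-0.0005,0,0,0,0.01],
  [0,0,0,0,0.01],
])

```text
time_s: 9.22
eef_pos: [0.4659, 0.3367, 0.0139]
tool_rot: [-180.0, -0.2, 176.4]
force: [-8.5, 2.2, 6.4]
width: 0.115
grasp_force: 4.2
```

The hand has stalled with the force rising to 8.5 N, so the block is against the rail. I'll back off, move clear to the left and turn for the second push.

Call:
step_arm([
  [0.005,0,0,0,0.01],
  [0.01,0,0,0,0.01],
  [0.02,0,0,0,0.01],
  [0.01,0,-0.02,0,0.005],
  [0,0.03,-0.02,0,0],
  [0,0.04,-0.01,0,0],
  [0,0.05,0,0,0],
  [0,0.02,0,0.157,0],
  [0,0,0,0.157,0],
  [0,0,0,0.157,0],
  [0,0,0,0.157,0],
  [0,0,0,0.157,0],
  [0,0,0,0,0],
])

```text
time_s: 10.85
eef_pos: [0.4318, 0.4795, 0.0653]
tool_rot: [179.9, 0.0, 131.6]
force: [0.2, 0.2, -0.0]
width: 0.005
grasp_force: 0.0
```

```bash
cat > meas.py <<'E'
from h import *
import sys
c=cam('top'); save(c,sys.argv[1],(215,210,355,310),5)
O=np.array([.4636,.2791]);a=np.radians(-3.7);R=np.array([[np.cos(a),-np.sin(a)],[np.sin(a),np.cos(a)]])
s=arm.read_state(); print('tcp fix',((s['eef_pos'][:2]-O)@R*1e3).round(1),s['eef_pos'],s['tool_rot'])
m=blue(c)
pts=[ray(c,p,.03)[:2] for p in np.argwhere(m>-1)[:0]]
# block near edge: bottom edge of non-blue run adjoining rail, per column, at z=.008
prof=[]
for u in range(236,345):
    y=236
    col=m[228:275,u]; i=np.argmax(col>0); prof.append((ray(c,(u,228+i-.5),.008)[:2]-O)@R*1e3)
for p in prof[::2]: print(p.round(1).tolist(),end=' ')
E
python3 meas.py t2.png
```

```text
tcp fix [-44.7 197.8] [0.43177963 0.47941222 0.06510499] [1.79920030e+02 3.80590679e-03 1.31599736e+02]
[43.8, 118.9] [46.3, 114.7] [46.6, 110.3] [46.9, 105.9] [45.0, 101.3] [45.3, 97.0] [45.6, 92.6] [45.9, 88.2] [46.2, 83.8] [15.6, 77.0] [15.9, 72.6] [16.2, 68.2] [16.5, 63.9] [16.8, 59.5] [14.9, 55.0] [15.2, 50.6] [15.5, 46.2] [15.8, 41.9] [16.0, 37.5] [20.7, 33.5] [47.5, 31.1] [45.5, 26.6] [45.8, 22.2] [46.1, 17.8] [46.4, 13.4] [46.7, 9.1] [47.0, 4.7] [47.3, 0.3] [45.4, -4.2] [45.7, -8.6] [45.9, -13.0] [46.2, -17.4] [46.5, -21.7] [46.8, -26.1] [44.9, -30.7] [45.2, -35.0] [45.5, -39.4] [45.8, -43.8] [46.1, -48.2] [46.4, -52.5] [46.6, -56.9] [44.7, -61.4] [45.0, -65.8] [45.3, -70.2] [45.6, -74.6] [45.9, -78.9] [46.2, -83.3] [46.5, -87.7] [46.8, -92.1] [-3.5, -99.6] [-3.2, -104.0] [-5.1, -108.5] [4.0, -112.3] [59.3, -113.3] [59.6, -117.6]
```

View pics/t2.png

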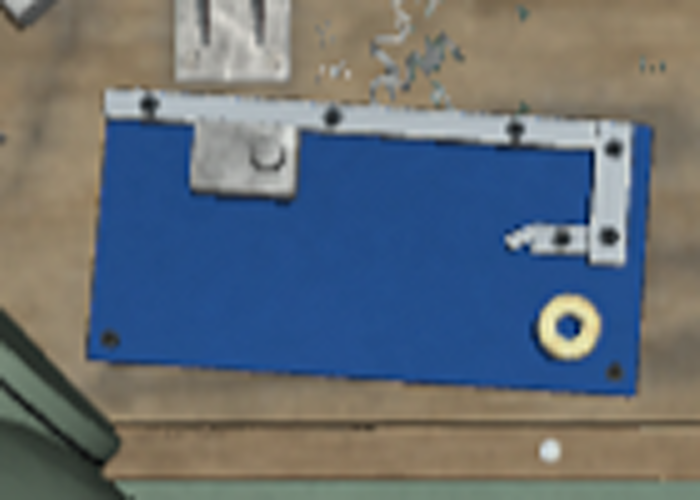

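The top crop shows the block flush on the rail: its near face is at fixture x≈16, spanning y≈34 to 79. It is still about 128 mm from the pocket seat. Next I'll place the shut fingertips, turned 45°, behind its rear near corner.

Call:
step_arm([
  [-0.024,-0.005,0,0,0],
  [-0.024,-0.005,0,0,0],
  [-0.024,-0.005,0,0,0],
  [-0.024,-0.005,0,0,0],
  [0,0,0.02,0,0],
  [0,0,0.02,0,0],
  [0,0,0.011,0,0],
  [0,0,0,0,0],
])

```text
time_s: 11.9
eef_pos: [0.4804, 0.3928, 0.0123]
tool_rot: [-179.9, 0.0, 131.4]
force: [0.3, 0.9, -0.2]
width: 0.008
grasp_force: 0.0
```

Run:
```python
from h import *
O=np.array([.4636,.2791]);a=np.radians(-3.7);R=np.array([[np.cos(a),-np.sin(a)],[np.sin(a),np.cos(a)]])
s=arm.read_state(); print((s['eef_pos'][:2]-O)@R*1e3,s['eef_pos'],s['tool_rot'],s['force'])
```

```text
[  9.463388   114.50364027] [0.48043285 0.39275428 0.01225825] [-1.79896095e+02  5.36378358e-03  1.31393258e+02] [ 0.26684991  0.94697222 -0.19373367]
```

Call:
step_arm([
  [-0.0036,-0.0036,-0.001,0,0],
  [-0.0036,-0.0036,0,0,0],
  [-0.0036,-0.0036,0,0,0],
  [-0.0036,-0.0036,0,0,0],
  [-0.0029,-0.0029,0,0,0],
  [-0.0029,-0.0029,0,0,0],
  [-0.0029,-0.0029,0,0,0],
  [-0.0029,-0.0029,0,0,0],
  [0,0,0,0,0],
])

```text
time_s: 13.02
eef_pos: [0.4781, 0.3567, 0.0139]
tool_rot: [-180.0, 0.0, 131.4]
force: [-1.3, 0.5, 1.3]
width: 0.008
grasp_force: 0.5
```

```bash
sed -i 's/^    y=236$//' meas.py; python3 meas.py t3.png
```

```text
tcp fix [ 9.4 78.4] [0.47805345 0.35671209 0.01381376] [-1.79952796e+02  2.45955874e-02  1.31426147e+02]
[-19.8, 113.5] [59.6, 115.8] [59.9, 111.4] [60.2, 107.0] [60.5, 102.6] [60.8, 98.2] [61.1, 93.9] [61.4, 89.5] [61.7, 85.1] [61.9, 80.7] [62.2, 76.3] [62.5, 71.9] [62.8, 67.5] [63.1, 63.2] [63.4, 58.8] [63.7, 54.4] [64.0, 50.0] [64.3, 45.6] [64.6, 41.2] [64.9, 36.8] [65.2, 32.5] [65.4, 28.1] [65.7, 23.7] [66.0, 19.3] [46.4, 13.4] [46.7, 9.1] [47.0, 4.7] [47.3, 0.3] [45.4, -4.2] [45.7, -8.6] [45.9, -13.0] [46.2, -17.4] [46.5, -21.7] [46.8, -26.1] [44.9, -30.7] [45.2, -35.0] [45.5, -39.4] [45.8, -43.8] [46.1, -48.2] [46.4, -52.5] [44.4, -57.1] [44.7, -61.4] [45.0, -65.8] [45.3, -70.2] [45.6, -74.6] [45.9, -78.9] [46.2, -83.3] [46.5, -87.7] [46.8, -92.1] [-3.5, -99.6] [-3.2, -104.0] [-5.1, -108.5] [4.0, -112.3] [59.3, -113.3] [59.6, -117.6]
```

View pics/t3.png

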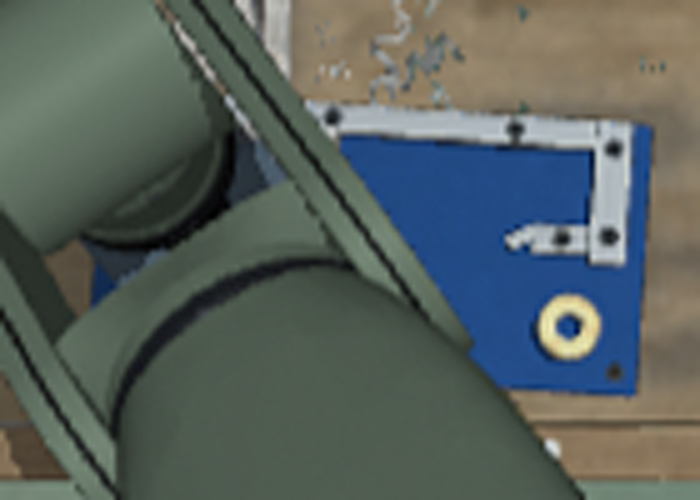

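The arm hides the block in this view. A light contact force of about 1.4 N shows the push has begun, so I'll carry on and check from the side.

Call:
step_arm([
  [-0.0029,-0.0029,0,0,0],
  [-0.0029,-0.0029,0,0,0],
  [-0.0029,-0.0029,0,0,0],
  [-0.0029,-0.0029,0,0,0],
  [-0.0029,-0.0029,0,0,0],
  [-0.0029,-0.0029,0,0,0],
  [-0.0029,-0.0029,0,0,0],
  [-0.0029,-0.0029,0,0,0],
  [-0.0029,-0.0029,0,0,0],
  [0,0,0,0,0],
])

```text
time_s: 14.32
eef_pos: [0.4757, 0.3197, 0.0138]
tool_rot: [-179.9, 0.0, 131.4]
force: [-0.7, 0.4, 0.1]
width: 0.003
grasp_force: 0.3
```

Run:
```python
from h import *
c=cam('side'); save(c,'s3.png',(260,225,370,310),7)
O=np.array([.4636,.2791]);a=np.radians(-3.7);R=np.array([[np.cos(a),-np.sin(a)],[np.sin(a),np.cos(a)]])
s=arm.read_state(); print((s['eef_pos'][:2]-O)@R*1e3,s['force'])
```

```text
[ 9.49484175 41.36784977] [-0.26184924 -0.28591619  0.79782764]
```

View pics/s3.png

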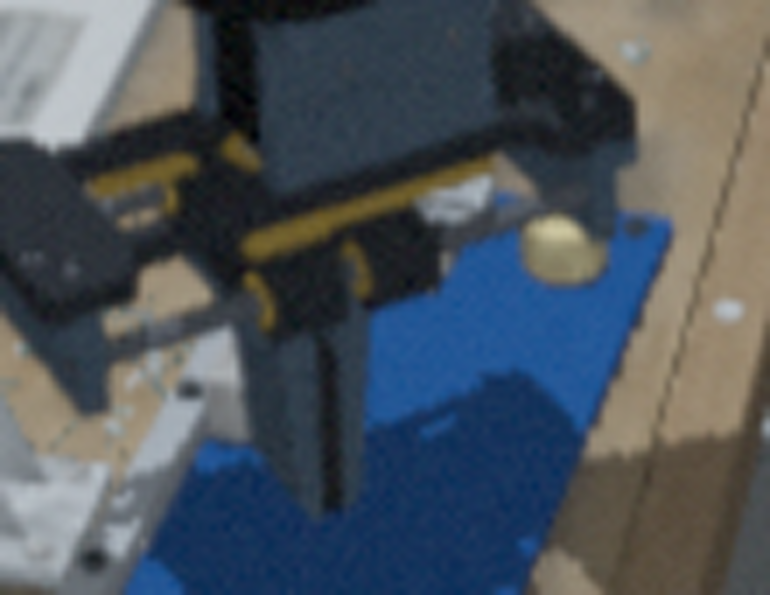

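The block's rear face shows at (225,390) between the rail and the fingers, still tight on the rail. Carrying on towards the pocket.

Call:
step_arm([
  [-0.0029,-0.0029,0,0,0],
  [-0.0029,-0.0029,0,0,0],
  [-0.0029,-0.0029,0,0,0],
  [-0.0029,-0.0029,0,0,0],
  [-0.0029,-0.0029,0,0,0],
  [-0.0029,-0.0029,0,0,0],
  [-0.0029,-0.0029,0,0,0],
  [-0.0029,-0.0029,0,0,0],
  [-0.0029,-0.0029,0,0,0],
  [-0.0029,-0.0029,0,0,0],
  [-0.0022,-0.0022,0,0,0],
  [-0.0022,-0.0022,0,0,0],
  [-0.0022,-0.0022,0,0,0],
  [-0.0022,-0.0022,0,0,0],
  [0,0,0,0,0],
])

```text
time_s: 16.25
eef_pos: [0.4724, 0.2665, 0.0138]
tool_rot: [-180.0, 0.0, 131.4]
force: [-1.7, 1.0, -0.5]
width: 0.005
grasp_force: 0.7
```

Call:
step_arm([
  [-0.0015,-0.0015,0,0,0],
  [-0.0015,-0.0015,0,0,0],
  [-0.0015,-0.0015,0,0,0],
  [-0.0015,-0.0015,0,0,0],
  [-0.0007,-0.0007,0,0,0],
  [-0.0007,-0.0007,0,0,0],
  [0,0,0,0,0],
])

```text
time_s: 17.12
eef_pos: [0.4718, 0.2564, 0.0139]
tool_rot: [-180.0, 0.0, 131.4]
force: [-2.5, 1.3, 0.1]
width: 0.004
grasp_force: 1.4
```

```bash
python3 meas.py t4.png
```

```text
tcp fix [  9.6 -22.1] [0.47178182 0.25644005 0.01386889] [-1.79979113e+02  7.10957493e-03  1.31426391e+02]
[43.8, 118.9] [46.3, 114.7] [46.6, 110.3] [46.9, 105.9] [45.0, 101.3] [45.3, 97.0] [45.6, 92.6] [45.9, 88.2] [44.0, 83.7] [33.2, 78.4] [26.9, 73.5] [18.4, 68.4] [9.9, 63.4] [-0.7, 58.1] [-9.2, 53.1] [-17.6, 48.0] [-28.2, 42.8] [-36.7, 37.8] [64.6, 41.2] [11.9, 32.8] [65.2, 32.5] [65.4, 28.1] [-11.3, 17.9] [-13.2, 13.4] [-12.9, 9.0] [-16.9, 4.4] [-21.0, -0.3] [-27.3, -5.1] [-29.1, -9.6] [67.8, -7.0] [68.1, -11.4] [68.4, -15.8] [68.7, -20.2] [68.9, -24.6] [69.2, -29.0] [69.5, -33.3] [69.8, -37.7] [70.1, -42.1] [70.4, -46.5] [70.7, -50.9] [71.0, -55.3] [71.3, -59.7] [71.6, -64.0] [71.9, -68.4] [72.2, -72.8] [15.1, -80.9] [19.8, -85.0] [20.1, -89.4] [73.3, -90.4] [73.6, -94.8] [73.9, -99.1] [74.2, -103.5] [74.5, -107.9] [59.3, -113.3] [59.6, -117.6]
```

Call:
step_arm([
  [-0.0014,-0.0014,0,0,0],
  [-0.0014,-0.0014,0,0,0],
  [-0.0014,-0.0014,0,0,0],
  [-0.0014,-0.0014,0,0,0],
  [-0.0007,-0.0007,0,0,0],
  [-0.0007,-0.0007,0,0,0],
  [0,0,0,0,0],
])

```text
time_s: 18.05
eef_pos: [0.4712, 0.2465, 0.0139]
tool_rot: [-180.0, 0.0, 131.4]
force: [-2.8, 2.2, -1.8]
width: 0.003
grasp_force: 1.6
```

Call:
step_arm([
  [-0.0007,-0.0007,0,0,0],
  [-0.0007,-0.0007,0,0,0],
  [-0.0007,-0.0007,0,0,0],
  [0,0,0,0,0],
])

```text
time_s: 18.55
eef_pos: [0.4712, 0.2452, 0.0141]
tool_rot: [179.9, -0.1, 131.4]
force: [-3.1, 7.2, -0.7]
width: 0.005
grasp_force: 4.2
```

Call:
step_arm([
  [-0.0005,-0.0005,0,0,0],
  [0,0,0,0,0],
])

```text
time_s: 18.8
eef_pos: [0.4713, 0.2451, 0.0142]
tool_rot: [179.8, -0.1, 131.3]
force: [-4.5, 10.5, 0.1]
width: 0.007
grasp_force: 5.1
```

Call:
step_arm([
  [0.003,0.003,0,0,0],
  [0.007,0.007,0,0,0],
  [0.014,0.014,0,0,0],
  [0.02,0.02,-0.01,0,0],
  [0.04,0.01,-0.03,0,0],
  [0.055,0,-0.02,0,0],
  [0.055,0,0,0,0],
  [0.03,0.03,0,0,0],
  [0,0,0,0,0],
])

```text
time_s: 19.92
eef_pos: [0.3856, 0.4707, 0.0741]
tool_rot: [179.8, -0.0, 131.6]
force: [-0.1, -1.3, 0.3]
width: 0.005
grasp_force: 0.0
```

```bash
python3 meas.py t5.png; python3 -c "
from h import *
save(cam('top'),'t6.png',(280,215,360,295),7)"
```

```text
tcp fix [-90.2 183.9] [0.38545418 0.46845296 0.07375197] [1.79957614e+02 2.59210686e-02 1.31575549e+02]
[41.6, 118.7] [46.3, 114.7] [46.6, 110.3] [46.9, 105.9] [45.0, 101.3] [45.3, 97.0] [45.6, 92.6] [45.9, 88.2] [46.2, 83.8] [46.5, 79.5] [44.5, 74.9] [44.8, 70.5] [45.1, 66.1] [45.4, 61.8] [45.7, 57.4] [46.0, 53.0] [46.3, 48.6] [46.6, 44.3] [46.9, 39.9] [47.2, 35.5] [47.5, 31.1] [45.5, 26.6] [45.8, 22.2] [46.1, 17.8] [46.4, 13.4] [46.7, 9.1] [47.0, 4.7] [47.3, 0.3] [45.4, -4.2] [45.7, -8.6] [45.9, -13.0] [46.2, -17.4] [46.5, -21.7] [46.8, -26.1] [44.9, -30.7] [45.2, -35.0] [45.5, -39.4] [45.8, -43.8] [46.1, -48.2] [15.5, -54.6] [15.8, -59.0] [16.1, -63.3] [16.4, -67.7] [16.7, -72.1] [17.0, -76.4] [15.1, -80.9] [15.4, -85.3] [15.7, -89.7] [16.0, -94.0] [-3.5, -99.6] [-3.2, -104.0] [-5.1, -108.5] [4.0, -112.3] [59.3, -113.3] [59.6, -117.6]
```

View pics/t6.png

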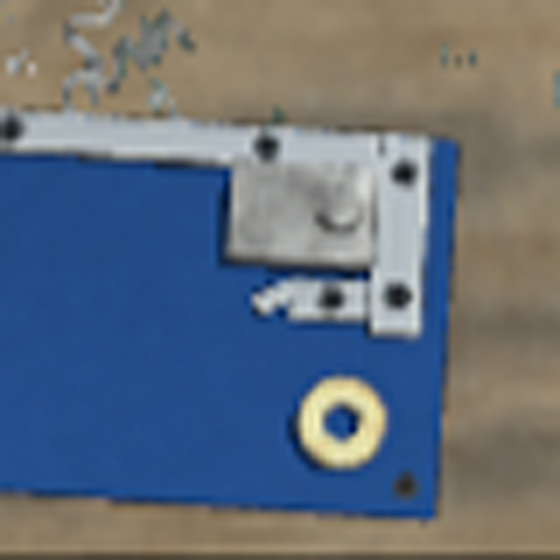

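The block sits square in the pocket at (300,212), touching the rail and the stop (376,215). The bush is where it was and the hand is clear. Handing in.

```bash
python3 -c "
from workcell import arm
print(arm.finish_job())"
```

```text
the job is handed in; nothing more can be done
None
```

The middle-sized gauge block was pushed flush to the rail, then slid along it to sit fully home in the corner pocket against the end stop; the hand is clear and the job was handed in at about 20 s of the 48 s allowed.

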